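# Load the drill jig and nip it up with the cam lever

### The arm

A 7-joint arm with a two-finger parallel gripper is mounted at the origin on a cart in front of the work surface, level with it; the furniture and walls round the work are solid. World frame = base frame: x ahead of the robot, y to its left, z up, the work surface at z = 0. Lengths are in m, angles in rad, forces in N, time in s.
With the tool pointing down it reaches from about 0.4 to 0.85 m from the base axis. Payload 10.4 kg.
Tool frame: the origin (TCP) lies between the finger pads; the fingertips stand 11 mm ahead of it and the grasp point (between the pads) lies 8 mm behind it (tip_reach is the distance from the TCP to the fingertips, in m); z points along the fingers, y is the line along which they close (so a half turn about z gives the same grasp; the last joint's range is limited). The gripper opens to 85 mm and grips with 20 to 120 N. Pads are 22 mm wide; open, the fingers measure 114 mm over their backs; the gripper's body (76 mm by 85 mm) begins 54 mm behind the grasp point. The pads swing forward as they close: fully open they stand 13 mm farther back than shut.
Start: joints at [1.122, 0.332, -0.065, 1.46, 0.022, 1.35, -0.088], TCP at [0.258, -0.569, 0.242] pointing down, gripper open.
Joint ranges: [-2.6, 2.6], [-0.5, 2.12], [-1.47, 1.34], [0.16, 2.42], [-1.27, 4.41], [0.06, 2.06], [-2.6, 2.6]. Speed limits (rad/s): [2.22, 2.22, 2.79, 2.79, 3.14, 3.14, 3.14].

### API

Orientations are given as a unit quaternion [x, y, z, w].
In Python, from workcell import * gives the robot as it stands.
- The arm moves only by the shell command python3 -m inch 'ROWS' [OPENING] [FORCE]. ROWS is JSON, a list of rows, each an object with "slide": the shift along the world's x, y, z in m, a list of three; "yaw": the turn about the world's z in rad. A call has 1 to 20 rows; each row is the pose to reach, as a shift and turn from the pose commanded when the call began; what a row does not reach only later rows make up. A row lasts 1/12 s, in which the tool goes at most 41.7 mm and 7.16 degrees, less where a joint would pass 70% of its speed; a pose out of reach is approached as far as the arm can. A call with a gripper value outside its range is refused whole. OPENING is the closure in counts, from 0 (fully open) to 255 (shut), set as the call begins (- or left out, the last holds). The fingers move at their own pace and stop on an object; FORCE is the grip in N (left out, the last holds). Time passes only in rows, so rows that repeat a pose let the fingers close. It gives the time, the measured TCP pose, the force, the opening and the grip force at its end, in the units of the state.
- get_obs(): the state, without advancing time (a new reading comes with each control period).
- camera(name): name is "scene" or "top"; returns a dict with "frame" (400x640x3 uint8, red, green, blue), "fx", "fy", "cx", "cy" (pixels), "k1" (the pictures are not rectified: a ray, as slopes to the right and down, at radius r is drawn at 1 + k1 r^2 times it, then the intrinsics apply), "extrinsics" (4x4, takes a point from world to camera coordinates). Camera axes: x right, y down, z forward; pixel columns grow to the right and rows downward; lengths in m; the calibration is good to about 2 mm. A picture is of the moment at which its call begins. There is no depth.
- hand_in(): hands the job in; it is judged then, once.
The state is a dict: "clock": time; "joint_pos": joint angles; "joint_velocities": joint speeds; "tau": joint torques, N m; "position": TCP position; "ee_rot": TCP orientation; "ft_force": force on the tool from outside, world axes, zero at the start; "torque": the same for the moment, N m; "grip_width": opening from 0.0 (shut) to 1.0 (fully open); "grasp_force": force on a finger pad.
Only numpy, scipy, OpenCV 4.12 (cv2) and the standard library are available. Lean on these libraries where they do the work, as an engineer would, in place of code of your own. Each camera call takes 0.05 s, during which the arm holds its last target. There are 200 camera calls.

### The job

Get the drill jig on the bench ready for drilling: lift its hinged drill plate until it rests on its stop, then lay every aluminium enclosure on the bench flat into a pocket of its own, screws upward. Turn the cam lever just far enough that the sprung clamp bar has taken up the gap and presses lightly on the enclosures (its springs give by about 3 mm of their 8; do not squeeze them solid), then lower the drill plate shut over them.

Things in the scene. Friction and masses are not known exactly. Their poses are not given: they have to be found in the camera images.
- jig: Drill jig, fixed; base 185 x 330 mm. Origin on the bench below the middle of the row of four pockets; +x points from the handle to the hinge, y along the row, z up. Pocket floor 10 mm over the bench; pockets 70 mm long (y), between ridges 4 mm thick, 9 mm high. Back stop (far side) and clamp bar (near side) are flat bars 14 mm high above that floor. Plate rests at x -16, y +-159 mm, 46 mm high.
- pocket_1 (a point): Middle of the floor of pocket 1 (pockets 1 to 4 run from jig +y to -y, 74 mm apart; jig coordinates x 20, y 111, z 10 mm). The axes are the jig's.
- pocket_2 (a point): Middle of the floor of pocket 2 (pockets 1 to 4 run from jig +y to -y, 74 mm apart; jig coordinates x 20, y 37, z 10 mm). The axes are the jig's.
- pocket_3 (a point): Middle of the floor of pocket 3 (pockets 1 to 4 run from jig +y to -y, 74 mm apart; jig coordinates x 20, y -37, z 10 mm). The axes are the jig's.
- pocket_4 (a point): Middle of the floor of pocket 4 (pockets 1 to 4 run from jig +y to -y, 74 mm apart; jig coordinates x 20, y -111, z 10 mm). The axes are the jig's.
- back_stop (a joint): How far (m, 0 to 0.006) the back stop is set in towards the robot; it is set differently from start to start and is locked stiff. Its face is at jig x = 50 mm minus this value.
- cam_lever (a joint): Angle of the cam lever (rad): 0 points along jig -y, grows clockwise seen from above (1.57 points to jig -x), end stop at 2.3. Each radian pushes the clamp bar's carriage 8 mm towards jig +x. It stays where it is left (friction about 0.14 N m); turning it back draws the clamp bar back. Its pivot is at jig x = -47, y = -60 mm.
- lever_knob (a point): Middle of the black upright round knob at the lever's end, 20 mm diameter, its top at 76 mm, its foot (the 14 mm wide, 7 mm thick flat lever) at 33 mm over the bench; 70 mm from the lever's pivot, this point 55 mm over the bench. May be pinched from above and led round, or pushed.
- clamp_bar (a joint): How far (m) the clamp bar is pushed back against its springs (1.5 N per mm): 0 when it touches nothing, 0.008 solid. 3 mm is right; under 1 mm is loose, over 5 mm overrun. With the bar free its face is at jig x = -10 mm + 8 mm per rad of the cam lever, so a 48 mm wide enclosure has 12 mm of play when lever and back stop are at 0.
- drill_plate (a joint): Angle of the hinged drill plate (rad): 0 shut, 1.8 on its stop, leaning back past upright. Stiff hinge (about 0.45 N m): it stays where it is left.
- plate_handle (a point): Middle of the drill plate's handle bar, a round bar 10 mm thick, 80 mm long, parallel to jig y, standing 35 mm clear of the plate's front edge in the plane of the plate, with open space either side for the fingers. 150 mm from the hinge line; at 50 mm over the bench when shut.
- plate_hinge (a point): Point on the hinge line of the drill plate (parallel to jig y, jig x = 90 mm, 50 mm over the bench) level with the middle of the handle. The hinge cheeks at jig y = +-159 mm are 58 mm high, the highest fixed part.
- enclosure_a: Aluminium enclosure, a plain closed box 48 mm (x) by 64 mm (y) by 30 mm high (z), 0.15 kg, four screws in its top; origin in the middle of its underside, z up. Lies flat on the bench at the start; either way round is right. Three or four of enclosure_a to _d are present.
- enclosure_b: Aluminium enclosure, a plain closed box 48 mm (x) by 64 mm (y) by 30 mm high (z), 0.15 kg, four screws in its top; origin in the middle of its underside, z up. Lies flat on the bench at the start; either way round is right. Three or four of enclosure_a to _d are present.
- enclosure_c: Aluminium enclosure, a plain closed box 48 mm (x) by 64 mm (y) by 30 mm high (z), 0.15 kg, four screws in its top; origin in the middle of its underside, z up. Lies flat on the bench at the start; either way round is right. Three or four of enclosure_a to _d are present.
- enclosure_d: Aluminium enclosure, a plain closed box 48 mm (x) by 64 mm (y) by 30 mm high (z), 0.15 kg, four screws in its top; origin in the middle of its underside, z up. Lies flat on the bench at the start; either way round is right. Three or four of enclosure_a to _d are present.

How it is judged:
On the way, in this order (a step that is already met when the one before it is completed fails the run):
1. the drill plate rests open on its stop (over 1.72 rad) (value of joint drill_plate above 1.72 rad), for 0.2 s.
2. every enclosure that is present lies flat in a pocket (z of enclosure_a in the frame of jig between 0.007 and 0.0125 m and x of enclosure_a in the frame of jig between 0.008 and 0.03 m and y of enclosure_a in the frame of jig between -0.119 and 0.119 m and angle between each of enclosure_a, enclosure_b, enclosure_c, enclosure_d's own z axis and vertical below 0.08 rad and angle between the y axis of each of enclosure_a, enclosure_b, enclosure_c, enclosure_d and the y axis of jig, either way round below 0.15 rad and z of enclosure_b in the frame of jig between 0.007 and 0.0125 m and x of enclosure_b in the frame of jig between 0.008 and 0.03 m and y of enclosure_b in the frame of jig between -0.119 and 0.119 m and z of enclosure_c in the frame of jig between 0.007 and 0.0125 m and x of enclosure_c in the frame of jig between 0.008 and 0.03 m and y of enclosure_c in the frame of jig between -0.119 and 0.119 m and z of enclosure_d in the frame of jig between 0.007 and 0.0125 m and x of enclosure_d in the frame of jig between 0.008 and 0.03 m and y of enclosure_d in the frame of jig between -0.119 and 0.119 m), for 0.2 s.
3. the clamp bar is nipped up on the enclosures: its springs give by 1 to 5 mm (all of step 2 and value of joint clamp_bar between 0.001 and 0.005 m), for 0.2 s.
4. the drill plate is shut (under 0.06 rad) (value of joint drill_plate below 0.06 rad), for 0.2 s.
At the end, for the whole second after the job is handed in: Every enclosure present lies at rest, flat (within 0.08 rad) and square (0.15 rad) in a pocket, screws up; the clamp bar is pushed back 1 to 5 mm against its springs; the drill plate is shut (under 0.06 rad) (all of step 3 and value of joint drill_plate below 0.06 rad and linear speed of each of enclosure_a, enclosure_b, enclosure_c, enclosure_d below 0.02 m/s); the robot touches nothing.
It fails at once if the cam is overrun: the clamp bar is squeezed back more than 6.5 mm (value of joint clamp_bar above 0.0065 m).
Of enclosure_a, enclosure_b, enclosure_c, enclosure_d only 3 to 4 are there at a start; the rules pass over those that are not, and their reading is None.
At some moment in a run one of enclosure_a, enclosure_b, enclosure_c, enclosure_d may be knocked a few centimetres aside while the robot is not near it.
Once in a run the grip may slacken for a moment while it holds something.
It also fails if it takes over 200 s, if anything falls off the work surface, if the arm or the gripper's body presses on something with over 40 N, if the wrist force passes 120 N, or if a joint passes its speed limit or range.

## Working session

There is one attempt and no reset: what is moved stays moved. The work goes in short steps, Python scripts to look and compute and a shell command to move; the robot and the scene stay as the last step left them, time stands still between calls to the robot, and variables do not carry over. Pictures are saved under pics/ and viewed, at most 14 in all, crops included, and the job is handed in when it is done.

```bash
mkdir -p pics; ls; python3 - <<'E'
from workcell import *
import cv2,numpy as np
o=get_obs();print({k:np.round(v,3).tolist() for k,v in o.items()})
for n in("scene","top"):
    c=camera(n);cv2.imwrite(f"pics/{n}0.png",c["frame"][:,:,::-1]);np.save(f"pics/{n}0.npy",c["frame"])
    print(n,c["fx"],c["fy"],c["cx"],c["cy"],c["k1"],np.round(c["extrinsics"],4).tolist())
E
```

```text
pics
{'clock': 0.0, 'joint_pos': [1.122, 0.333, -0.065, 1.461, 0.022, 1.35, -0.089], 'joint_velocities': [0.002, 0.0, 0.001, -0.001, 0.002, -0.002, -0.0], 'tau': [0.0, -62.543, 0.05, -39.161, 0.016, 0.01, -0.0], 'position': [0.258, -0.569, 0.242], 'ee_rot': [0.977, 0.211, -0.0, -0.001], 'ft_force': [0.024, 0.471, -0.281], 'torque': [0.014, 0.003, 0.045], 'grasp_force': 0.0, 'grip_width': 1.004}
scene 364.3790443526027 364.3790443526027 319.00844001329415 202.24338198984316 -0.005078235884692439 [[-0.8059, -0.592, 0.0116, 0.414], [-0.4137, 0.5489, -0.7263, 0.2413], [0.4236, -0.5901, -0.6872, 0.8221], [0.0, 0.0, 0.0, 1.0]]
top 485.2292880340606 485.2292880340606 312.1790232685821 195.2959599878021 -0.06511908488121397 [[-0.0157, -0.9999, -0.0039, 0.031], [-0.9845, 0.0161, -0.1744, 0.5212], [0.1744, 0.0011, -0.9847, 1.4015], [0.0, 0.0, 0.0, 1.0]]
```

View pics/scene0.png

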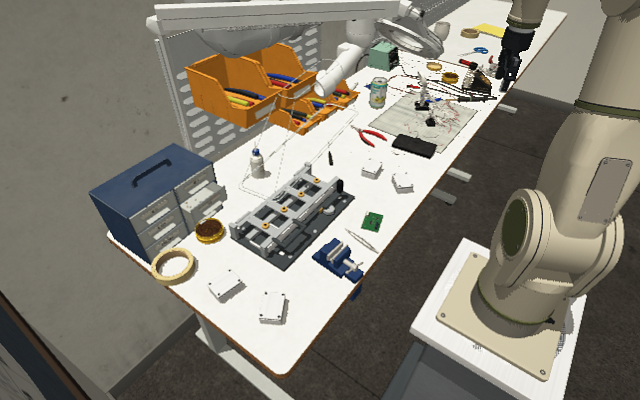

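View pics/top0.png

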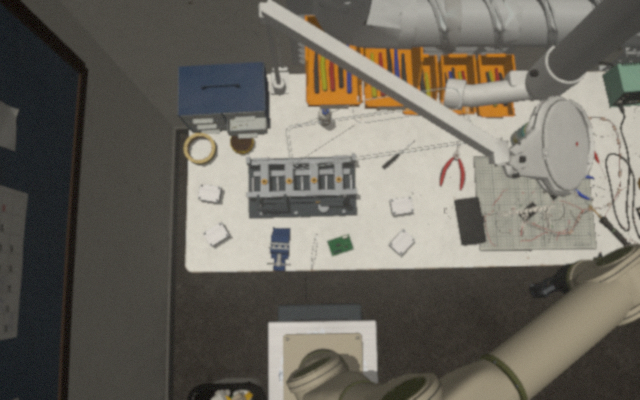

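```bash
cat > h.py <<'E'
from workcell import *
import cv2,numpy as np
def undist(c,uv):
    uv=np.atleast_2d(np.asarray(uv,float));d=(uv-[c["cx"],c["cy"]])/[c["fx"],c["fy"]];s=d.copy()
    for _ in range(10): s=d/(1+c["k1"]*(s**2).sum(1,keepdims=True))
    return s
def ray(c,uv):
    E=np.array(c["extrinsics"]);R,t=E[:3,:3],E[:3,3];s=undist(c,uv)
    return -R.T@t,np.c_[s,np.ones(len(s))]@R
def cast(c,uv,z):
    o,d=ray(c,uv);return o+d*((z-o[2])/d[:,2])[:,None]
def proj(c,P):
    E=np.array(c["extrinsics"]);p=np.atleast_2d(P)@E[:3,:3].T+E[:3,3];s=p[:,:2]/p[:,2:]
    return s*(1+c["k1"]*(s**2).sum(1,keepdims=True))*[c["fx"],c["fy"]]+[c["cx"],c["cy"]]
def crop(f,x,y,w,h,s,name):
    cv2.imwrite(name,cv2.resize(f[y:y+h,x:x+w,::-1],None,fx=s,fy=s,interpolation=cv2.INTER_CUBIC))
E
python3 - <<'E'
from h import *
T=np.load("pics/top0.npy");S=np.load("pics/scene0.npy")
crop(T,180,140,250,135,3.2,"pics/t_crop.png")
crop(S,190,140,230,190,3.15,"pics/s_crop.png")
E
```

```text
(no output)
```

View pics/t_crop.png

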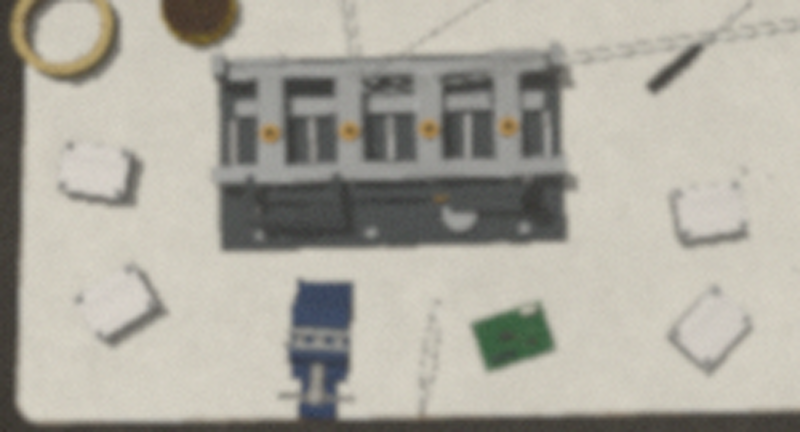

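View pics/s_crop.png

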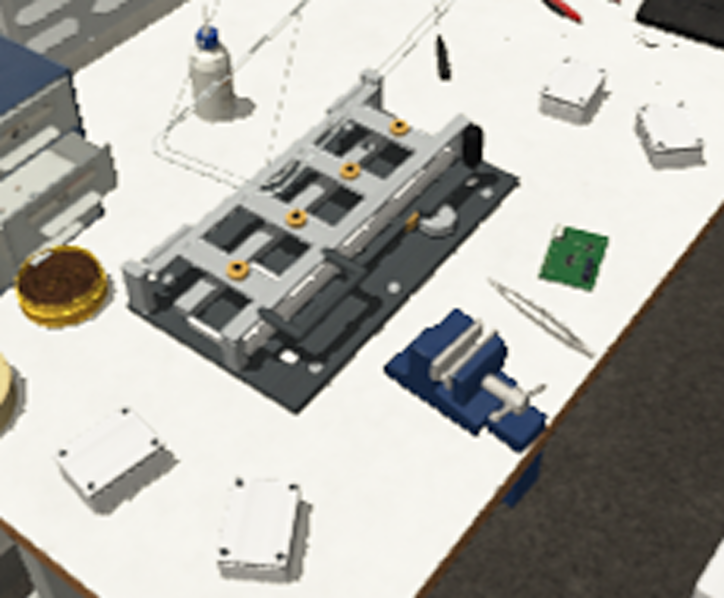

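Both views agree: four enclosures (top-image px ≈ (209,193), (216,234), (402,205), (402,242)), the jig with its plate shut at (303,187), its handle off-centre to the left (≈(276,205)), and the lever knob at the right end (≈(352,200)) pointing to jig −y. Now I'll measure.

```bash
python3 - <<'E'
from h import *
ct,cs=camera("top"),camera("scene")
T=np.load("pics/top0.npy");S=np.load("pics/scene0.npy")
tp=lambda a:np.array(a)/3.2+[180,140]-.35
sp=lambda a:np.array(a)/3.15+[190,140]-.35
r=lambda a:np.round(a,4).tolist()
print("base top view near corners z=.01",r(cast(ct,tp([(222,250),(567,240)]),.01)))
print("cheek outer far corners z=.058",r(cast(ct,tp([(215,57),(563,48)]),.058)))
print("scene base corners near,right,left",r(cast(cs,sp([(298,411),(518,181),(130,308)]),.008)))
print("bushings scene z.05",r(cast(cs,sp([(237,268),(296,216),(350,170),(399,126)]),.053)))
print("bushings top z.05",r(cast(ct,tp([(270,133),(349,131),(429,128),(508,126)]),.053)))
print("knob top .076 scene",r(cast(cs,sp([(473,128)]),.076)),"top",r(cast(ct,tp([(540,195)]),.07)))
print("handle ends scene z.05",r(cast(cs,sp([(268,317),(364,268)]),.05)),"top",r(cast(ct,tp([(265,193),(350,190)]),.05)))
# enclosures: colour
print("bench",T[200,230],"box",T[193,209], S[270,195],S[285,225])
for n,c,I,cs_ in(("top",ct,T,[(209,193),(216,234),(402,205),(402,242)]),("scene",cs,S,[(225,283),(273,305),(371,168),(402,180)])):
    d=I[:,:,0].astype(int)-I[:,:,2]
    d=cv2.GaussianBlur(d.astype(np.float32),(0,0),1)
    for u,v in cs_:
        w=d[v-22:v+23,u-22:u+23]; g=cv2.GaussianBlur(I,(0,0),.7)[v-22:v+23,u-22:u+23].mean(2)
        bg=np.median(w); m=((w<(w[20:25,20:25].mean()+bg)/2)&(g>.85*g[20:25,20:25].mean())).astype(np.uint8)
        k,l,st,ce=cv2.connectedComponentsWithStats(m);i=l[22,22] or 1+st[1:,4].argmax()
        mm=cv2.morphologyEx((l==i).astype(np.uint8),cv2.MORPH_CLOSE,np.ones((3,3)))
        ys,xs=np.nonzero(mm);P=cast(c,np.c_[xs+u-22,ys+v-22],.03)[:,:2].astype(np.float32)
        R=cv2.minAreaRect(P*1000);print(n,(u,v),"d0",round(float(w[20:25,20:25].mean()),1),"bg",bg,"px",len(xs),"rect",np.round(R[0]),np.round(R[1]),round(R[2],1),"mean",np.round(P.mean(0)*1000))
E
```

```text
base top view near corners z=.01 [[0.4618, 0.2157, 0.01], [0.4661, -0.112, 0.01]]
cheek outer far corners z=.058 [[0.6382, 0.2172, 0.058], [0.6413, -0.1096, 0.058]]
scene base corners near,right,left [[0.4591, 0.2168, 0.008], [0.4639, -0.1071, 0.008], [0.6388, 0.2208, 0.008]]
bushings scene z.05 [[0.5668, 0.1622, 0.053], [0.5677, 0.0874, 0.053], [0.5673, 0.0141, 0.053], [0.5689, -0.0608, 0.053]]
bushings top z.05 [[0.5654, 0.1658, 0.053], [0.5661, 0.092, 0.053], [0.5677, 0.0174, 0.053], [0.5684, -0.0564, 0.053]]
knob top .076 scene [[0.4982, -0.0763, 0.076]] top [[0.4999, -0.0831, 0.07]]
handle ends scene z.05 [[0.5141, 0.1845, 0.05], [0.4863, 0.0982, 0.05]] top [[0.5092, 0.1707, 0.05], [0.5108, 0.0916, 0.05]]
bench [208 203 189] box [209 203 196] [139 137 129] [244 242 238]
top (209, 193) d0 13.8 bg 16.960062 px 322 rect [540. 331.] [79. 49.] 82.6 mean [541. 338.]
top (216, 234) d0 13.9 bg 17.015514 px 354 rect [414. 311.] [54. 75.] 31.8 mean [414. 316.]
top (402, 205) d0 13.7 bg 16.960903 px 346 rect [ 486. -245.] [62. 73.] 7.6 mean [ 492. -247.]
top (402, 242) d0 13.0 bg 16.971497 px 403 rect [ 378. -240.] [58. 73.] 43.1 mean [ 381. -240.]
scene (225, 283) d0 6.3 bg 7.9434104 px 385 rect [538. 335.] [59. 43.] 78.8 mean [538. 336.]
scene (273, 305) d0 6.1 bg 7.9007564 px 440 rect [413. 313.] [42. 62.] 30.5 mean [412. 314.]
scene (371, 168) d0 6.5 bg 7.8082533 px 140 rect [ 490. -248.] [47. 56.] 29.5 mean [ 490. -249.]
scene (402, 180) d0 6.5 bg 7.760247 px 166 rect [ 376. -245.] [57. 52.] 78.8 mean [ 376. -245.]
```

```bash
python3 -m inch '[{"slide":[0.16,0.12,0],"yaw":0.5},{"slide":[0.16,0.12,0],"yaw":0.5},{"slide":[0.16,0.12,0],"yaw":0.5},{"slide":[0.16,0.12,0],"yaw":0.5},{"slide":[0.23,0.7,-0.08],"yaw":1.159},{"slide":[0.23,0.7,-0.08],"yaw":1.159},{"slide":[0.23,0.7,-0.08],"yaw":1.159},{"slide":[0.23,0.7,-0.08],"yaw":1.159},{"slide":[0.23,0.7,-0.08],"yaw":1.159},{"slide":[0.23,0.7,-0.08],"yaw":1.159},{"slide":[0.23,0.7,-0.08],"yaw":1.159},{"slide":[0.23,0.7,-0.08],"yaw":1.159},{"slide":[0.23,0.7,-0.08],"yaw":1.159},{"slide":[0.23,0.7,-0.08],"yaw":1.159},{"slide":[0.23,0.7,-0.08],"yaw":1.159},{"slide":[0.23,0.7,-0.08],"yaw":1.159},{"slide":[0.23,0.7,-0.08],"yaw":1.159},{"slide":[0.23,0.7,-0.08],"yaw":1.159},{"slide":[0.23,0.7,-0.08],"yaw":1.159},{"slide":[0.23,0.7,-0.08],"yaw":1.159}]' 165 40
python3 - <<'E'
from h import *
ct,cs=camera("top"),camera("scene")
hy=[(.487,.171,.05),(.487,.131,.05),(.487,.091,.05)]
print("handle in t_crop",np.round((proj(ct,hy)-[180,140]+.35)*3.2),"s_crop",np.round((proj(cs,hy)-[190,140]+.35)*3.15))
crop(cs["frame"],190,110,230,190,3.15,"pics/s1.png")
o=get_obs();print(np.round(o["joint_pos"],2),np.round(o["ee_rot"],3))
E
```

```text
clock: 1.87
position: [0.4873, 0.1377, 0.162]
ee_rot: [0.699, 0.715, 0.001, -0.001]
ft_force: [-0.4, -0.2, 0.3]
grip_width: 0.354
grasp_force: 0.0
handle in t_crop [[265. 217.]
 [308. 216.]
 [351. 215.]] s_crop [[306. 322.]
 [338. 292.]
 [369. 262.]]
[ 0.35  0.21 -0.78  1.84  0.16  1.15 -0.46] [ 0.701  0.713 -0.    -0.   ]
```

View pics/s1.png

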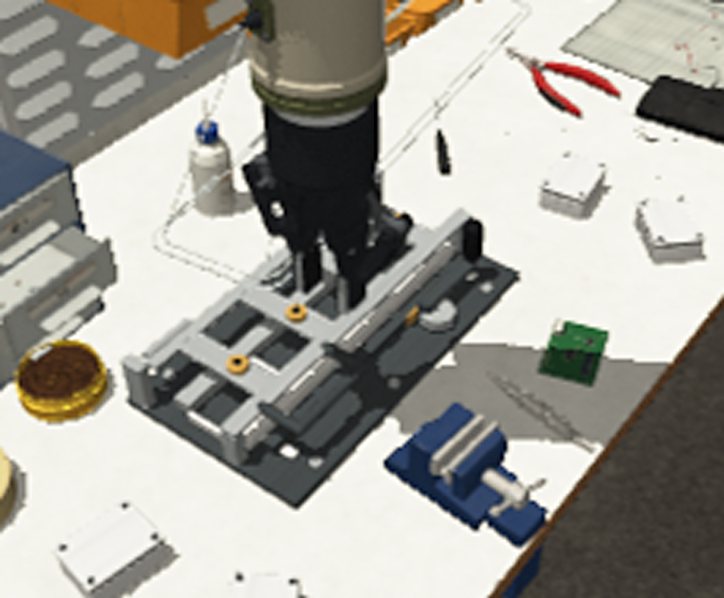

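```bash
python3 - <<'E'
from h import *
S=np.load("pics/scene0.npy");T=np.load("pics/top0.npy")
a=cv2.resize(S[215:265,262:322,::-1],None,fx=7,fy=7,interpolation=cv2.INTER_CUBIC)
b=cv2.resize(T[190:220,245:305,::-1],None,fx=7,fy=7,interpolation=cv2.INTER_CUBIC)
b=np.clip(b.astype(float)*1.8,0,255).astype(np.uint8);a=np.clip(a.astype(float)*1.5,0,255).astype(np.uint8)
cv2.imwrite("pics/hz.png",np.vstack([a,b]))
E
```

```text
(no output)
```

View pics/hz.png

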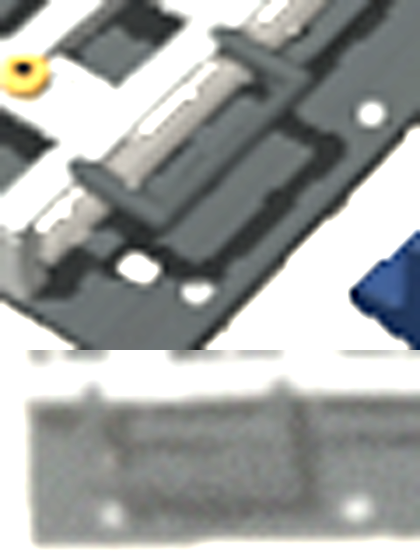

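```bash
python3 - <<'E'
from h import *
ct,cs=camera("top"),camera("scene")
P=[(284.1-.4,245.4-.4),(304.6-.4,227.4-.4)]
for z in(.03,.05,.07):print(z,np.round(cast(cs,P,z),4).tolist(), np.round(proj(ct,cast(cs,P,z)),1).tolist())
E
```

```text
0.03 [[0.4985, 0.1706, 0.03], [0.4951, 0.0916, 0.03]] [[263.2, 204.6], [289.4, 205.3]]
0.05 [[0.4867, 0.1828, 0.05], [0.4835, 0.106, 0.05]] [[258.4, 207.5], [284.3, 208.2]]
0.07 [[0.475, 0.1949, 0.07], [0.4719, 0.1203, 0.07]] [[253.5, 210.5], [279.0, 211.2]]
```

```bash
python3 -m inch '[{"slide":[-0.002,0.014,-0.03],"yaw":0},{"slide":[-0.002,0.014,-0.06],"yaw":0},{"slide":[-0.002,0.014,-0.08],"yaw":0},{"slide":[-0.002,0.014,-0.095],"yaw":0},{"slide":[-0.002,0.014,-0.112],"yaw":0},{"slide":[-0.002,0.014,-0.112],"yaw":0},{"slide":[-0.002,0.014,-0.112],"yaw":0},{"slide":[-0.002,0.014,-0.112],"yaw":0}]' 165 40
python3 - <<'E'
from h import *
cs=camera("scene")
a=cv2.resize(cs["frame"][190:265,252:332,::-1],None,fx=7,fy=7,interpolation=cv2.INTER_CUBIC)
cv2.imwrite("pics/g.png",np.clip(a.astype(float)*1.5,0,255).astype(np.uint8))
E
```

```text
clock: 2.73
position: [0.4869, 0.1442, 0.0514]
ee_rot: [0.703, 0.712, 0.0, 0.0]
ft_force: [-0.4, 1.1, 0.1]
grip_width: 0.358
grasp_force: 0.0
```

View pics/g.png

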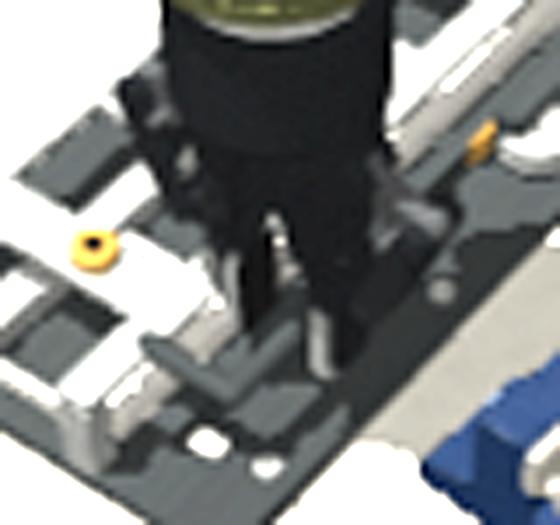

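The fingers straddle the handle bar (bar between the two fingers near (290,330)). Close.

```bash
python3 -m inch '[{"slide":[0,0,0],"yaw":0},{"slide":[0,0,0],"yaw":0},{"slide":[0,0,0],"yaw":0},{"slide":[0,0,0],"yaw":0},{"slide":[0,0,0],"yaw":0},{"slide":[0,0,0],"yaw":0},{"slide":[0,0,0],"yaw":0},{"slide":[0,0,0],"yaw":0}]' 255 30
```

```text
clock: 3.45
position: [0.4837, 0.1447, 0.0508]
ee_rot: [0.702, 0.712, -0.002, -0.001]
ft_force: [-15.6, -2.6, 15.3]
grip_width: 0.101
grasp_force: 29.7
```

```bash
python3 -m inch '[{"slide":[-0.003,0,0],"yaw":0},{"slide":[-0.003,0,0],"yaw":0},{"slide":[-0.003,0,0],"yaw":0},{"slide":[-0.003,0,0],"yaw":0}]' 255 40; python3 -m inch '[{"slide":[0,0,0.0075],"yaw":0},{"slide":[0.0007,0,0.015],"yaw":0},{"slide":[0.0017,0,0.0224],"yaw":0},{"slide":[0.003,0,0.0298],"yaw":0},{"slide":[0.0047,0,0.0371],"yaw":0},{"slide":[0.0067,0,0.0443],"yaw":0},{"slide":[0.0091,0,0.0514],"yaw":0},{"slide":[0.0118,0,0.0584],"yaw":0},{"slide":[0.0149,0,0.0652],"yaw":0},{"slide":[0.0184,0,0.0719],"yaw":0},{"slide":[0.0222,0,0.0784],"yaw":0},{"slide":[0.0262,0,0.0847],"yaw":0}]' 255 40
```

```text
clock: 3.78
position: [0.4835, 0.1447, 0.051]
ee_rot: [0.702, 0.712, 0.0, 0.0]
ft_force: [-1.8, -2.1, 7.0]
grip_width: 0.095
grasp_force: 40.2
clock: 4.78
position: [0.5077, 0.145, 0.1351]
ee_rot: [0.702, 0.712, -0.002, -0.001]
ft_force: [-11.9, -0.2, 0.0]
grip_width: 0.093
grasp_force: 39.1
```

```bash
python3 -m inch '[{"slide":[0.0045,0,0.006],"yaw":0},{"slide":[0.0091,0,0.0119],"yaw":0},{"slide":[0.0141,0,0.0175],"yaw":0},{"slide":[0.0193,0,0.0229],"yaw":0},{"slide":[0.0248,0,0.028],"yaw":0},{"slide":[0.0306,0,0.0328],"yaw":0},{"slide":[0.0428,0.001,0.0415],"yaw":0},{"slide":[0.0558,0.001,0.049],"yaw":0},{"slide":[0.0694,0.001,0.0551],"yaw":0},{"slide":[0.0837,0.001,0.0598],"yaw":0},{"slide":[0.0983,0.001,0.0631],"yaw":0},{"slide":[0.1132,0.001,0.0649],"yaw":0},{"slide":[0.1282,0.002,0.0652],"yaw":0},{"slide":[0.1431,0.002,0.0641],"yaw":0},{"slide":[0.151,0.002,0.063],"yaw":0},{"slide":[0.1579,0.002,0.0614],"yaw":0},{"slide":[0.161,0.002,0.0607],"yaw":0},{"slide":[0.161,0.002,0.0607],"yaw":0},{"slide":[0.161,0.002,0.0607],"yaw":0}]' 255 40
```

```text
clock: 6.37
position: [0.6679, 0.1472, 0.1978]
ee_rot: [0.702, 0.712, -0.002, -0.001]
ft_force: [-20.9, -4.1, 17.3]
grip_width: 0.094
grasp_force: 42.6
```

```bash
python3 -m inch '[{"slide":[-0.001,0,0],"yaw":0},{"slide":[-0.001,0,0],"yaw":0},{"slide":[-0.001,0,0],"yaw":0},{"slide":[-0.001,0,0.03],"yaw":0},{"slide":[-0.001,0,0.07],"yaw":0},{"slide":[-0.001,0,0.07],"yaw":0}]' 135 40; python3 -m inch '[{"slide":[-0.171,-0.225,-0.055],"yaw":-1.571},{"slide":[-0.171,-0.225,-0.055],"yaw":-1.571},{"slide":[-0.171,-0.225,-0.055],"yaw":-1.571},{"slide":[-0.171,-0.225,-0.055],"yaw":-1.571},{"slide":[-0.171,-0.225,-0.055],"yaw":-1.571},{"slide":[-0.171,-0.225,-0.055],"yaw":-1.571},{"slide":[-0.171,-0.225,-0.055],"yaw":-1.571},{"slide":[-0.171,-0.225,-0.055],"yaw":-1.571},{"slide":[-0.171,-0.225,-0.055],"yaw":-1.571},{"slide":[-0.171,-0.225,-0.055],"yaw":-1.571},{"slide":[-0.171,-0.225,-0.055],"yaw":-1.571},{"slide":[-0.171,-0.225,-0.055],"yaw":-1.571},{"slide":[-0.171,-0.225,-0.055],"yaw":-1.571},{"slide":[-0.171,-0.225,-0.055],"yaw":-1.571}]'
python3 - <<'E'
from h import *
o=get_obs();print(np.round(o["joint_pos"],2),np.round(o["position"],4))
cs,ct=camera("scene"),camera("top")
np.save("pics/t2.npy",ct["frame"]);np.save("pics/s2.npy",cs["frame"])
a=cv2.resize(cs["frame"][130:255,220:370,::-1],None,fx=4,fy=4,interpolation=cv2.INTER_CUBIC)
cv2.imwrite("pics/k.png",a)
E
```

```text
clock: 6.87
position: [0.6717, 0.1478, 0.2739]
ee_rot: [0.702, 0.712, 0.005, 0.002]
ft_force: [0.9, 1.4, 2.5]
grip_width: 0.47
grasp_force: 0.0
clock: 8.03
position: [0.4989, -0.0783, 0.2111]
ee_rot: [1.0, 0.005, 0.001, 0.0]
ft_force: [-0.7, 0.0, -0.5]
grip_width: 0.468
grasp_force: 0.0
[ 0.53  0.12 -0.5   1.79  0.06  1.24 -1.54] [ 0.4989 -0.0783  0.2111]
```

View pics/k.png

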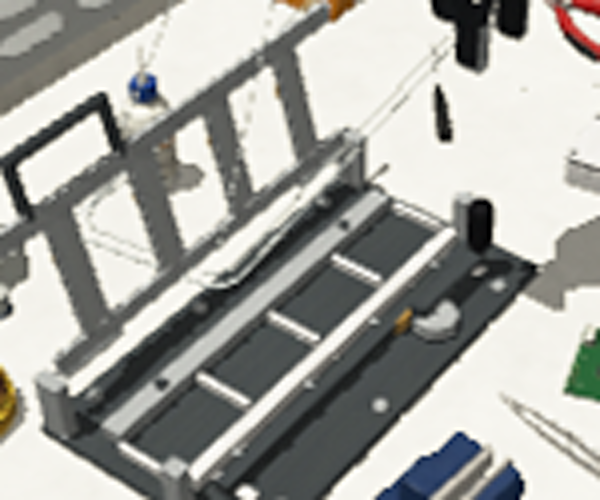

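```bash
python3 - <<'E'
from h import *
cs=camera("scene")
P=np.array([(222,390),(294,327),(357,269),(481,203)])/4+[220,130]-.4
print(np.round(cast(cs,P[:3],.019),4).tolist(),np.round(cast(cs,P[3:],.076),4))
E
python3 -m inch '[{"slide":[0,0,-0.04],"yaw":0},{"slide":[0,0,-0.08],"yaw":0},{"slide":[0,0,-0.11],"yaw":0},{"slide":[0,0,-0.13],"yaw":0},{"slide":[0,0,-0.1455],"yaw":0},{"slide":[0,0,-0.1455],"yaw":0},{"slide":[0,0,-0.1455],"yaw":0}]' 135 40;  python3 -m inch '[{"slide":[0,0,0],"yaw":0},{"slide":[0,0,0],"yaw":0},{"slide":[0,0,0],"yaw":0},{"slide":[0,0,0],"yaw":0},{"slide":[0,0,0],"yaw":0},{"slide":[0,0,0],"yaw":0},{"slide":[0,0,0],"yaw":0}]' 255 30
```

```text
[[0.5632, 0.1306, 0.019], [0.5626, 0.0557, 0.019], [0.5639, -0.0181, 0.019]] [[ 0.4979 -0.0761  0.076 ]]
clock: 8.77
position: [0.4982, -0.078, 0.0651]
ee_rot: [1.0, 0.008, -0.001, -0.0]
ft_force: [0.2, -0.5, -0.1]
grip_width: 0.474
grasp_force: 0.0
clock: 9.35
position: [0.4994, -0.0771, 0.0668]
ee_rot: [1.0, 0.008, 0.001, -0.0]
ft_force: [-1.1, 4.5, 4.7]
grip_width: 0.216
grasp_force: 29.5
```

```bash
python3 -m inch '[{"slide":[0,0.001,0],"yaw":0},{"slide":[0,0.001,0],"yaw":0},{"slide":[0,0.001,0],"yaw":0},{"slide":[0,0,0.04],"yaw":0},{"slide":[0,0,0.08],"yaw":0},{"slide":[-0.009,-0.169,0.08],"yaw":0.16},{"slide":[-0.009,-0.169,0.08],"yaw":0.16},{"slide":[-0.009,-0.169,0.08],"yaw":0.16},{"slide":[-0.009,-0.169,0.08],"yaw":0.16},{"slide":[-0.009,-0.169,0.06],"yaw":0.16},{"slide":[-0.009,-0.169,0.06],"yaw":0.16},{"slide":[-0.009,-0.169,0.06],"yaw":0.16}]' 0 40
python3 - <<'E'
from h import *
cs,ct=camera("scene"),camera("top")
S=np.load("pics/scene0.npy").astype(int)
for u,v in[(225,283),(273,305),(371,168),(402,180)]:print(np.abs(cs["frame"][v-14:v+15,u-14:u+15].astype(int)-S[v-14:v+15,u-14:u+15]).mean().round(1))
a=cv2.resize(cs["frame"][120:220,320:440,::-1],None,fx=5,fy=5,interpolation=cv2.INTER_CUBIC)
cv2.imwrite("pics/r1.png",a)
E
```

```text
clock: 10.35
position: [0.4886, -0.2475, 0.1246]
ee_rot: [0.996, 0.086, -0.001, -0.001]
ft_force: [-0.7, 0.3, 0.1]
grip_width: 1.001
grasp_force: 0.0
0.3
0.3
18.2
36.4
```

View pics/r1.png

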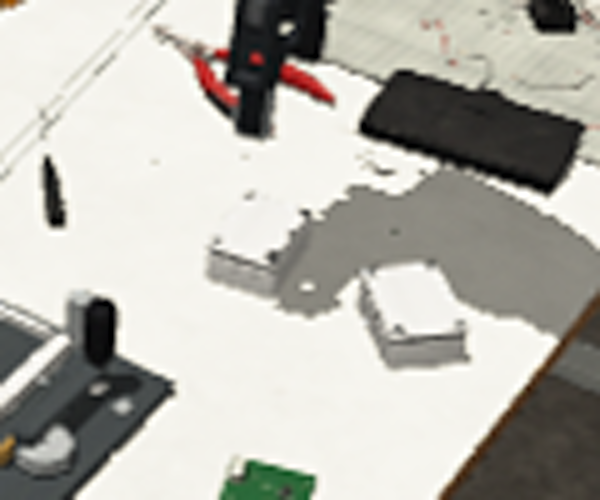

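```bash
python3 - <<'E'
from h import *
cs=camera("scene")
for n,Q in(("R1",[(213,243),(250,195),(305,213),(274,257)]),("R2",[(366,273),(432,263),(460,322),(399,330)])):
    P=cast(cs,np.array(Q)/5+[320,120]-.4,.03)[:,:2];print(n,P.mean(0).round(4),np.round(P,3).tolist())
E
python3 -m inch '[{"slide":[0,0,-0.035],"yaw":0},{"slide":[0,0,-0.07],"yaw":0},{"slide":[0,0,-0.09],"yaw":0},{"slide":[0,0,-0.103],"yaw":0},{"slide":[0,0,-0.103],"yaw":0},{"slide":[0,0,-0.103],"yaw":0}]' 0 25; python3 -m inch '[{"slide":[0,0,0],"yaw":0},{"slide":[0,0,0],"yaw":0},{"slide":[0,0,0],"yaw":0},{"slide":[0,0,0],"yaw":0},{"slide":[0,0,0],"yaw":0},{"slide":[0,0,0],"yaw":0}]' 255 25
```

```text
R1 [ 0.4885 -0.2472] [[0.504, -0.215], [0.511, -0.272], [0.473, -0.277], [0.466, -0.225]]
R2 [ 0.3789 -0.2436] [[0.413, -0.246], [0.385, -0.28], [0.346, -0.239], [0.372, -0.21]]
clock: 11.0
position: [0.4901, -0.2467, 0.0231]
ee_rot: [0.996, 0.087, 0.0, 0.0]
ft_force: [0.3, -0.5, 0.7]
grip_width: 1.002
grasp_force: 0.0
clock: 11.5
position: [0.4907, -0.2476, 0.0242]
ee_rot: [0.996, 0.087, 0.001, 0.001]
ft_force: [-1.8, 1.9, 6.9]
grip_width: 0.743
grasp_force: 26.2
```

```bash
python3 -m inch '[{"slide":[0,0,0],"yaw":0},{"slide":[0,0,0],"yaw":0},{"slide":[0,0,0.035],"yaw":0},{"slide":[0,0,0.05],"yaw":0.1},{"slide":[0,0,0.05],"yaw":1.571},{"slide":[0,0,0.05],"yaw":1.571},{"slide":[0,0,0.05],"yaw":1.571},{"slide":[0,0,0.05],"yaw":1.571},{"slide":[0,0,0.05],"yaw":1.571},{"slide":[0,0,0.05],"yaw":1.571},{"slide":[0,0,0.05],"yaw":1.571},{"slide":[0,0,0.05],"yaw":1.571},{"slide":[0,0,0.05],"yaw":1.571},{"slide":[0,0,0.05],"yaw":1.571},{"slide":[0,0,0.05],"yaw":1.571},{"slide":[0,0,0.05],"yaw":1.571},{"slide":[0,0,0.02],"yaw":1.571},{"slide":[0,0,0.0035],"yaw":1.571},{"slide":[0,0,0.0035],"yaw":1.571},{"slide":[0,0,0.0035],"yaw":1.571}]' 0 25; python3 -m inch '[{"slide":[0,0,0],"yaw":0},{"slide":[0,0,0],"yaw":0},{"slide":[0,0,0],"yaw":0},{"slide":[0,0,0],"yaw":0},{"slide":[0,0,0],"yaw":0},{"slide":[0,0,0],"yaw":0},{"slide":[0,0,0],"yaw":0},{"slide":[0,0,0],"yaw":0}]' 255 60
```

```text
clock: 13.17
position: [0.489, -0.247, 0.0256]
ee_rot: [0.643, 0.766, -0.0, -0.001]
ft_force: [0.5, 0.4, -0.0]
grip_width: 1.0
grasp_force: 0.0
clock: 13.83
position: [0.4901, -0.2477, 0.0272]
ee_rot: [0.643, 0.766, 0.0, 0.001]
ft_force: [-1.6, 1.2, 7.7]
grip_width: 0.545
grasp_force: 61.8
```

```bash
python3 -m inch '[{"slide":[0,0,0.03],"yaw":0},{"slide":[0,0,0.06],"yaw":0},{"slide":[0,0,0.09],"yaw":0},{"slide":[0.0365,0.095,0.09],"yaw":-0.162},{"slide":[0.0365,0.095,0.09],"yaw":-0.162},{"slide":[0.0365,0.095,0.09],"yaw":-0.162},{"slide":[0.0729,0.1897,0.09],"yaw":-0.162},{"slide":[0.0729,0.1897,0.09],"yaw":-0.162},{"slide":[0.0729,0.1897,0.09],"yaw":-0.162},{"slide":[0.0729,0.1897,0.09],"yaw":-0.162},{"slide":[0.0729,0.1897,0.09],"yaw":-0.162},{"slide":[0.0729,0.1897,0.06],"yaw":-0.162},{"slide":[0.0729,0.1897,0.04],"yaw":-0.162},{"slide":[0.0729,0.1897,0.028],"yaw":-0.162},{"slide":[0.0729,0.1897,0.028],"yaw":-0.162}]' 255 60; python3 -m inch '[{"slide":[0,0,-0.006],"yaw":0},{"slide":[0,0,-0.012],"yaw":0},{"slide":[0,0,-0.017],"yaw":0},{"slide":[0,0,-0.017],"yaw":0},{"slide":[0,0,-0.017],"yaw":0}]'
```

```text
clock: 15.08
position: [0.5604, -0.059, 0.0513]
ee_rot: [0.703, 0.711, -0.001, -0.001]
ft_force: [-0.8, -0.3, -1.8]
grip_width: 0.544
grasp_force: 62.8
clock: 15.5
position: [0.5627, -0.0576, 0.0372]
ee_rot: [0.703, 0.711, 0.0, 0.0]
ft_force: [-0.3, -0.4, -0.3]
grip_width: 0.539
grasp_force: 63.1
```

```bash
python3 -m inch '[{"slide":[0,0,-0.002],"yaw":0},{"slide":[0,0,-0.002],"yaw":0},{"slide":[0,0,-0.002],"yaw":0}]';python3 -m inch '[{"slide":[0.002,0,0.001],"yaw":0},{"slide":[0.004,0,0.001],"yaw":0},{"slide":[0.006,0,0.001],"yaw":0},{"slide":[0.006,0,0.001],"yaw":0},{"slide":[0.006,0,0.001],"yaw":0}]';
```

```text
clock: 15.75
position: [0.5628, -0.0576, 0.0371]
ee_rot: [0.703, 0.711, -0.0, 0.001]
ft_force: [-10.2, -0.2, 24.5]
grip_width: 0.542
grasp_force: 65.8
clock: 16.17
position: [0.5664, -0.0576, 0.0371]
ee_rot: [0.703, 0.711, -0.002, -0.001]
ft_force: [-19.3, -0.7, 26.6]
grip_width: 0.543
grasp_force: 66.0
```

```bash
python3 -m inch '[{"slide":[0,0,0.0015],"yaw":0},{"slide":[0,0,0.0015],"yaw":0},{"slide":[0,0,0.0015],"yaw":0}]';python3 -m inch '[{"slide":[0.002,0,0],"yaw":0},{"slide":[0.002,0,0],"yaw":0},{"slide":[0.002,0,0],"yaw":0},{"slide":[0.002,0,0],"yaw":0}]';
```

```text
clock: 16.42
position: [0.5664, -0.0576, 0.0373]
ee_rot: [0.703, 0.711, -0.002, -0.001]
ft_force: [-11.0, -0.8, 8.1]
grip_width: 0.541
grasp_force: 64.0
clock: 16.75
position: [0.5666, -0.0577, 0.0373]
ee_rot: [0.703, 0.712, -0.003, -0.002]
ft_force: [-22.3, -0.1, 19.7]
grip_width: 0.546
grasp_force: 65.3
```

```bash
python3 -m inch '[{"slide":[-0.005,0,0],"yaw":0},{"slide":[-0.005,0,0],"yaw":0},{"slide":[-0.005,0,0],"yaw":0}]';python3 -m inch '[{"slide":[0,0,0],"yaw":0},{"slide":[0,0,0],"yaw":0},{"slide":[0,0,0],"yaw":0},{"slide":[0,0,0.03],"yaw":0},{"slide":[0,0,0.07],"yaw":0},{"slide":[0,0,0.11],"yaw":0},{"slide":[0,0,0.11],"yaw":0}]' 60 25
python3 - <<'E'
from h import *
o=get_obs();print(np.round(o["position"],4),np.round(o["joint_pos"],2),np.round(o["ee_rot"],3))
E
```

```text
clock: 17.0
position: [0.5655, -0.0577, 0.0374]
ee_rot: [0.703, 0.711, 0.0, 0.0]
ft_force: [-0.7, 0.5, -0.9]
grip_width: 0.544
grasp_force: 62.9
clock: 17.58
position: [0.5692, -0.057, 0.1551]
ee_rot: [0.703, 0.711, 0.003, 0.004]
ft_force: [0.5, 0.6, 0.2]
grip_width: 0.766
grasp_force: 0.0
[ 0.5692 -0.057   0.1551] [ 0.63  0.36 -0.73  1.69  0.26  1.17 -0.16] [0.703 0.711 0.003 0.004]
```

```bash
python3 -m inch '[{"slide":[-0.1874,-0.1864,0],"yaw":-0.783},{"slide":[-0.1874,-0.1864,0],"yaw":-0.783},{"slide":[-0.1874,-0.1864,0],"yaw":-0.783},{"slide":[-0.1874,-0.1864,0],"yaw":-0.783},{"slide":[-0.1874,-0.1864,0],"yaw":-0.783},{"slide":[-0.1874,-0.1864,0],"yaw":-0.783},{"slide":[-0.1874,-0.1864,0],"yaw":-0.783},{"slide":[-0.1874,-0.1864,0],"yaw":-0.783},{"slide":[-0.1874,-0.1864,-0.04],"yaw":-0.783},{"slide":[-0.1874,-0.1864,-0.05],"yaw":-0.783},{"slide":[-0.1874,-0.1864,-0.05],"yaw":-0.783}]' 0 25
python3 - <<'E'
from h import *
cs,ct=camera("scene"),camera("top");S=np.load("pics/scene0.npy").astype(int)
for u,v in[(225,283),(273,305)]:print(np.abs(cs["frame"][v-14:v+15,u-14:u+15].astype(int)-S[v-14:v+15,u-14:u+15]).mean().round(1))
a=cv2.resize(cs["frame"][110:240,250:450,::-1],None,fx=4,fy=4,interpolation=cv2.INTER_CUBIC)
cv2.imwrite("pics/r2.png",a)
E
```

```text
clock: 18.5
position: [0.3769, -0.2421, 0.095]
ee_rot: [0.921, 0.39, -0.001, -0.002]
ft_force: [0.1, -0.1, 0.9]
grip_width: 1.001
grasp_force: 0.0
0.3
0.3
```

View pics/r2.png

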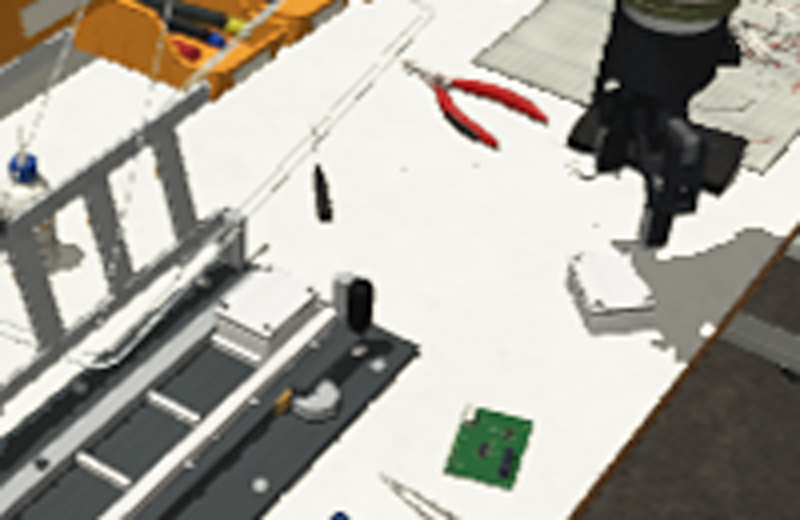

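Box 1 lies square in pocket 4 (crop (265,305)); the gripper is over the second box (612,285), which hasn't moved.

```bash
python3 -m inch '[{"slide":[0,0,-0.035],"yaw":0},{"slide":[0,0,-0.06],"yaw":0},{"slide":[0,0,-0.074],"yaw":0},{"slide":[0,0,-0.074],"yaw":0},{"slide":[0,0,-0.074],"yaw":0}]' 0 25; python3 -m inch '[{"slide":[0,0,0],"yaw":0},{"slide":[0,0,0],"yaw":0},{"slide":[0,0,0],"yaw":0},{"slide":[0,0,0],"yaw":0},{"slide":[0,0,0],"yaw":0},{"slide":[0,0,0],"yaw":0}]' 255 25
```

```text
clock: 19.02
position: [0.3788, -0.2438, 0.0242]
ee_rot: [0.921, 0.39, 0.0, 0.0]
ft_force: [-0.1, -0.2, 0.3]
grip_width: 1.0
grasp_force: 0.0
clock: 19.52
position: [0.3791, -0.2445, 0.025]
ee_rot: [0.921, 0.389, 0.001, 0.001]
ft_force: [-0.5, 2.0, 7.8]
grip_width: 0.742
grasp_force: 26.0
```

```bash
python3 -m inch '[{"slide":[0,0,0],"yaw":0},{"slide":[0,0,0],"yaw":0},{"slide":[0,0,0.035],"yaw":0},{"slide":[0,0,0.05],"yaw":0.1},{"slide":[0,0,0.05],"yaw":1.571},{"slide":[0,0,0.05],"yaw":1.571},{"slide":[0,0,0.05],"yaw":1.571},{"slide":[0,0,0.05],"yaw":1.571},{"slide":[0,0,0.05],"yaw":1.571},{"slide":[0,0,0.05],"yaw":1.571},{"slide":[0,0,0.05],"yaw":1.571},{"slide":[0,0,0.05],"yaw":1.571},{"slide":[0,0,0.05],"yaw":1.571},{"slide":[0,0,0.05],"yaw":1.571},{"slide":[0,0,0.05],"yaw":1.571},{"slide":[0,0,0.05],"yaw":1.571},{"slide":[0,0,0.02],"yaw":1.571},{"slide":[0,0,0.0025],"yaw":1.571},{"slide":[0,0,0.0025],"yaw":1.571},{"slide":[0,0,0.0025],"yaw":1.571}]' 0 25; python3 -m inch '[{"slide":[0,0,0],"yaw":0},{"slide":[0,0,0],"yaw":0},{"slide":[0,0,0],"yaw":0},{"slide":[0,0,0],"yaw":0},{"slide":[0,0,0],"yaw":0},{"slide":[0,0,0],"yaw":0},{"slide":[0,0,0],"yaw":0},{"slide":[0,0,0],"yaw":0}]' 255 60
```

```text
clock: 21.18
position: [0.3776, -0.2435, 0.0257]
ee_rot: [0.376, 0.927, 0.0, -0.001]
ft_force: [0.8, -0.5, 0.4]
grip_width: 1.005
grasp_force: 0.0
clock: 21.85
position: [0.3786, -0.2444, 0.0271]
ee_rot: [0.376, 0.927, -0.0, 0.001]
ft_force: [-2.9, 2.1, 10.3]
grip_width: 0.546
grasp_force: 61.1
```

```bash
python3 -m inch '[{"slide":[0,0,0.03],"yaw":0},{"slide":[0,0,0.06],"yaw":0},{"slide":[0,0,0.095],"yaw":0},{"slide":[0.1845,0.2604,0.095],"yaw":-0.788},{"slide":[0.1845,0.2604,0.095],"yaw":-0.788},{"slide":[0.1845,0.2604,0.095],"yaw":-0.788},{"slide":[0.1845,0.2604,0.095],"yaw":-0.788},{"slide":[0.1845,0.2604,0.095],"yaw":-0.788},{"slide":[0.1845,0.2604,0.095],"yaw":-0.788},{"slide":[0.1845,0.2604,0.095],"yaw":-0.788},{"slide":[0.1845,0.2604,0.095],"yaw":-0.788},{"slide":[0.1845,0.2604,0.095],"yaw":-0.788},{"slide":[0.1845,0.2604,0.095],"yaw":-0.788},{"slide":[0.1845,0.2604,0.06],"yaw":-0.788},{"slide":[0.1845,0.2604,0.04],"yaw":-0.788},{"slide":[0.1845,0.2604,0.03],"yaw":-0.788},{"slide":[0.1845,0.2604,0.03],"yaw":-0.788}]' 255 60; python3 -m inch '[{"slide":[0,0,-0.006],"yaw":0},{"slide":[0,0,-0.012],"yaw":0},{"slide":[0,0,-0.017],"yaw":0},{"slide":[0,0,-0.020],"yaw":0},{"slide":[0,0,-0.020],"yaw":0},{"slide":[0,0,-0.020],"yaw":0}]'
```

```text
clock: 23.27
position: [0.5609, 0.0162, 0.0539]
ee_rot: [0.703, 0.711, -0.001, -0.001]
ft_force: [-0.6, 0.1, -1.8]
grip_width: 0.541
grasp_force: 63.4
clock: 23.77
position: [0.5628, 0.0163, 0.0371]
ee_rot: [0.703, 0.711, -0.0, 0.001]
ft_force: [-5.1, -0.2, 11.2]
grip_width: 0.544
grasp_force: 65.0
```

```bash
python3 -m inch '[{"slide":[0,0,0.0005],"yaw":0},{"slide":[0,0,0.0005],"yaw":0},{"slide":[0,0,0.0005],"yaw":0},{"slide":[0,0,0.03],"yaw":0},{"slide":[0,0,0.07],"yaw":0},{"slide":[0,0,0.11],"yaw":0},{"slide":[0,0,0.11],"yaw":0}]' 60 25; python3 -m inch '[{"slide":[-0.024,0.3185,0],"yaw":1.394},{"slide":[-0.024,0.3185,0],"yaw":1.394},{"slide":[-0.024,0.3185,0],"yaw":1.394},{"slide":[-0.024,0.3185,0],"yaw":1.394},{"slide":[-0.024,0.3185,0],"yaw":1.394},{"slide":[-0.024,0.3185,0],"yaw":1.394},{"slide":[-0.024,0.3185,0],"yaw":1.394},{"slide":[-0.024,0.3185,0],"yaw":1.394},{"slide":[-0.024,0.3185,0],"yaw":1.394},{"slide":[-0.024,0.3185,0],"yaw":1.394},{"slide":[-0.024,0.3185,0],"yaw":1.394},{"slide":[-0.024,0.3185,0],"yaw":1.394},{"slide":[-0.024,0.3185,-0.02],"yaw":1.394},{"slide":[-0.024,0.3185,-0.05],"yaw":1.394},{"slide":[-0.024,0.3185,-0.05],"yaw":1.394},{"slide":[-0.024,0.3185,-0.05],"yaw":1.394}]' 0 25
python3 - <<'E'
from h import *
cs,ct=camera("scene"),camera("top");S=np.load("pics/scene0.npy").astype(int);T=np.load("pics/top0.npy").astype(int)
for u,v in[(225,283),(273,305)]:print(np.abs(cs["frame"][v-14:v+15,u-14:u+15].astype(int)-S[v-14:v+15,u-14:u+15]).mean().round(1))
a=cv2.resize(cs["frame"][170:330,180:380,::-1],None,fx=3.7,fy=3.7,interpolation=cv2.INTER_CUBIC)
cv2.imwrite("pics/l1.png",a)
o=get_obs();print(np.round(o["joint_pos"],2))
E
```

```text
clock: 24.35
position: [0.566, 0.0175, 0.1533]
ee_rot: [0.703, 0.711, 0.004, 0.004]
ft_force: [1.7, -0.3, 0.3]
grip_width: 0.766
grasp_force: 0.0
clock: 25.68
position: [0.5378, 0.3343, 0.0949]
ee_rot: [0.083, 0.997, -0.001, -0.001]
ft_force: [1.0, 0.4, 0.7]
grip_width: 1.003
grasp_force: 0.0
36.1
8.2
[ 0.09  0.7  -1.02  1.56  0.62  1.24  0.38]
```

View pics/l1.png

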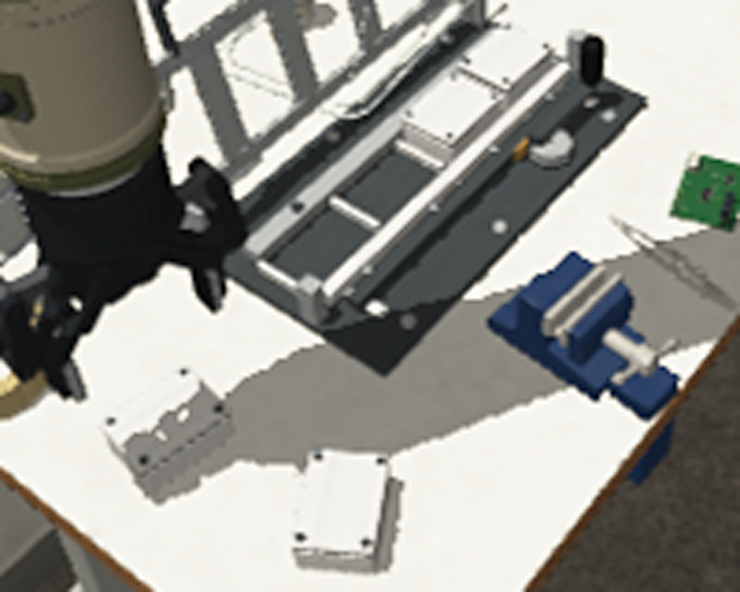

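Both boxes sit in their pockets; L1 (≈(165,415) in crop) is unmoved, gripper above it.

```bash
python3 -m inch '[{"slide":[0,0,-0.035],"yaw":0},{"slide":[0,0,-0.06],"yaw":0},{"slide":[0,0,-0.0725],"yaw":0},{"slide":[0,0,-0.0725],"yaw":0},{"slide":[0,0,-0.0725],"yaw":0}]' 0 25; python3 -m inch '[{"slide":[0,0,0],"yaw":0},{"slide":[0,0,0],"yaw":0},{"slide":[0,0,0],"yaw":0},{"slide":[0,0,0],"yaw":0},{"slide":[0,0,0],"yaw":0},{"slide":[0,0,0],"yaw":0}]' 255 25
```

```text
clock: 26.2
position: [0.5388, 0.3355, 0.0245]
ee_rot: [0.082, 0.997, 0.0, 0.0]
ft_force: [0.3, 1.1, 0.3]
grip_width: 1.002
grasp_force: 0.0
clock: 26.7
position: [0.5393, 0.3357, 0.0254]
ee_rot: [0.082, 0.997, 0.001, 0.001]
ft_force: [-1.4, -0.9, 6.6]
grip_width: 0.741
grasp_force: 26.6
```

```bash
python3 -m inch '[{"slide":[0,0,0],"yaw":0},{"slide":[0,0,0],"yaw":0},{"slide":[0,0,0.035],"yaw":0},{"slide":[0,0,0.05],"yaw":-0.1},{"slide":[0,0,0.05],"yaw":-1.571},{"slide":[0,0,0.05],"yaw":-1.571},{"slide":[0,0,0.05],"yaw":-1.571},{"slide":[0,0,0.05],"yaw":-1.571},{"slide":[0,0,0.05],"yaw":-1.571},{"slide":[0,0,0.05],"yaw":-1.571},{"slide":[0,0,0.05],"yaw":-1.571},{"slide":[0,0,0.05],"yaw":-1.571},{"slide":[0,0,0.05],"yaw":-1.571},{"slide":[0,0,0.05],"yaw":-1.571},{"slide":[0,0,0.05],"yaw":-1.571},{"slide":[0,0,0.05],"yaw":-1.571},{"slide":[0,0,0.02],"yaw":-1.571},{"slide":[0,0,0.0025],"yaw":-1.571},{"slide":[0,0,0.0025],"yaw":-1.571},{"slide":[0,0,0.0025],"yaw":-1.571}]' 0 25; python3 -m inch '[{"slide":[0,0,0],"yaw":0},{"slide":[0,0,0],"yaw":0},{"slide":[0,0,0],"yaw":0},{"slide":[0,0,0],"yaw":0},{"slide":[0,0,0],"yaw":0},{"slide":[0,0,0],"yaw":0},{"slide":[0,0,0],"yaw":0},{"slide":[0,0,0],"yaw":0}]' 255 60
```

```text
clock: 28.37
position: [0.5379, 0.3349, 0.0255]
ee_rot: [0.763, 0.647, -0.001, -0.0]
ft_force: [0.4, 0.5, 1.3]
grip_width: 1.001
grasp_force: 0.0
clock: 29.03
position: [0.5391, 0.3356, 0.0273]
ee_rot: [0.763, 0.646, 0.001, 0.0]
ft_force: [-1.0, -0.7, 6.3]
grip_width: 0.543
grasp_force: 62.8
```

```bash
python3 -m inch '[{"slide":[0,0,0.03],"yaw":0},{"slide":[0,0,0.06],"yaw":0},{"slide":[0,0,0.095],"yaw":0},{"slide":[0.023,-0.2445,0.095],"yaw":0.177},{"slide":[0.023,-0.2445,0.095],"yaw":0.177},{"slide":[0.023,-0.2445,0.095],"yaw":0.177},{"slide":[0.023,-0.2445,0.095],"yaw":0.177},{"slide":[0.023,-0.2445,0.095],"yaw":0.177},{"slide":[0.023,-0.2445,0.095],"yaw":0.177},{"slide":[0.023,-0.2445,0.095],"yaw":0.177},{"slide":[0.023,-0.2445,0.095],"yaw":0.177},{"slide":[0.023,-0.2445,0.06],"yaw":0.177},{"slide":[0.023,-0.2445,0.04],"yaw":0.177},{"slide":[0.023,-0.2445,0.03],"yaw":0.177},{"slide":[0.023,-0.2445,0.03],"yaw":0.177}]' 255 60; python3 -m inch '[{"slide":[0,0,-0.006],"yaw":0},{"slide":[0,0,-0.012],"yaw":0},{"slide":[0,0,-0.017],"yaw":0},{"slide":[0,0,-0.020],"yaw":0},{"slide":[0,0,-0.020],"yaw":0},{"slide":[0,0,-0.020],"yaw":0}]'
```

```text
clock: 30.28
position: [0.5598, 0.0916, 0.0539]
ee_rot: [0.702, 0.712, -0.001, -0.001]
ft_force: [-0.5, 0.2, -3.0]
grip_width: 0.544
grasp_force: 62.7
clock: 30.78
position: [0.5618, 0.0907, 0.0373]
ee_rot: [0.703, 0.711, 0.0, 0.001]
ft_force: [-6.3, -1.6, 13.0]
grip_width: 0.541
grasp_force: 64.4
```

```bash
python3 -m inch '[{"slide":[0,0,0.0005],"yaw":0},{"slide":[0,0,0.0005],"yaw":0},{"slide":[0,0,0.0005],"yaw":0},{"slide":[0,0,0.03],"yaw":0},{"slide":[0,0,0.07],"yaw":0},{"slide":[0,0,0.11],"yaw":0},{"slide":[0,0,0.11],"yaw":0}]' 60 25; python3 -m inch '[{"slide":[-0.149,0.2228,0],"yaw":-1.043},{"slide":[-0.149,0.2228,0],"yaw":-1.043},{"slide":[-0.149,0.2228,0],"yaw":-1.043},{"slide":[-0.149,0.2228,0],"yaw":-1.043},{"slide":[-0.149,0.2228,0],"yaw":-1.043},{"slide":[-0.149,0.2228,0],"yaw":-1.043},{"slide":[-0.149,0.2228,0],"yaw":-1.043},{"slide":[-0.149,0.2228,0],"yaw":-1.043},{"slide":[-0.149,0.2228,0],"yaw":-1.043},{"slide":[-0.149,0.2228,0],"yaw":-1.043},{"slide":[-0.149,0.2228,-0.02],"yaw":-1.043},{"slide":[-0.149,0.2228,-0.05],"yaw":-1.043},{"slide":[-0.149,0.2228,-0.05],"yaw":-1.043},{"slide":[-0.149,0.2228,-0.05],"yaw":-1.043}]' 0 25
python3 - <<'E'
from h import *
cs,ct=camera("scene"),camera("top")
a=cv2.resize(cs["frame"][170:330,180:380,::-1],None,fx=3.7,fy=3.7,interpolation=cv2.INTER_CUBIC)
cv2.imwrite("pics/l2.png",a)
o=get_obs();print(np.round(o["joint_pos"],2))
P=cast(cs,np.array([(318,457),(381,461),(366,543),(301,537)])/3.7+[180,170]-.4,.03)[:,:2];print(P.mean(0).round(4),P.round(3).tolist())
E
```

```text
clock: 31.37
position: [0.5649, 0.0919, 0.1534]
ee_rot: [0.703, 0.711, 0.004, 0.003]
ft_force: [1.0, 0.1, 0.5]
grip_width: 0.766
grasp_force: 0.0
clock: 32.53
position: [0.4118, 0.3125, 0.0951]
ee_rot: [0.964, 0.268, -0.001, 0.0]
ft_force: [0.2, 0.3, 1.0]
grip_width: 0.994
grasp_force: 0.0
[-0.09  0.32 -0.74  1.88  0.25  1.04 -1.96]
[0.4108 0.3133] [[0.441, 0.301], [0.409, 0.28], [0.381, 0.326], [0.413, 0.346]]
```

View pics/l2.png

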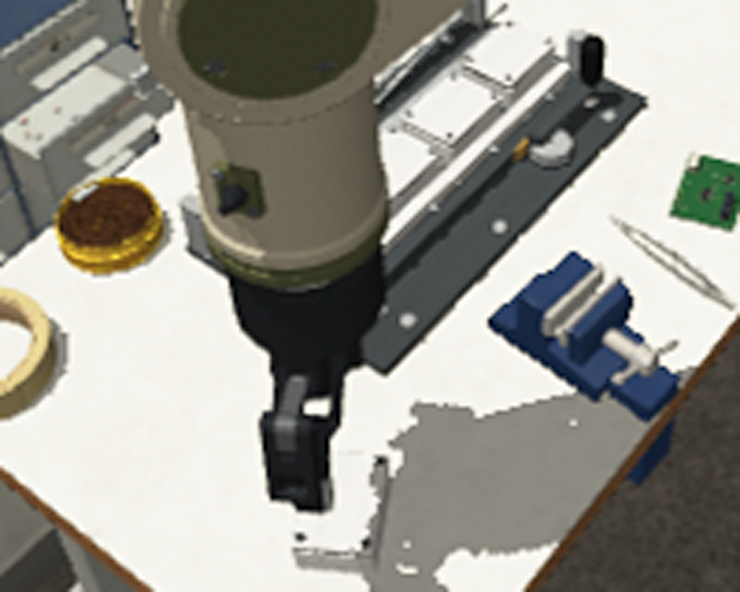

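Third box in pocket 2; L2 unmoved (visible screws at (381,461), (301,537)), gripper above it. I've used all 14 pictures, so I work by numbers from here.

```bash
python3 -m inch '[{"slide":[-0.001,0,-0.035],"yaw":0},{"slide":[-0.001,0,-0.06],"yaw":0},{"slide":[-0.001,0,-0.0725],"yaw":0},{"slide":[-0.001,0,-0.0725],"yaw":0},{"slide":[-0.001,0,-0.0725],"yaw":0}]' 0 25; python3 -m inch '[{"slide":[0,0,0],"yaw":0},{"slide":[0,0,0],"yaw":0},{"slide":[0,0,0],"yaw":0},{"slide":[0,0,0],"yaw":0},{"slide":[0,0,0],"yaw":0},{"slide":[0,0,0],"yaw":0}]' 255 25
```

```text
clock: 33.05
position: [0.4118, 0.3138, 0.0243]
ee_rot: [0.964, 0.267, 0.0, -0.0]
ft_force: [0.2, 0.0, 0.8]
grip_width: 0.998
grasp_force: 0.0
clock: 33.55
position: [0.4124, 0.3141, 0.0251]
ee_rot: [0.964, 0.267, 0.001, -0.0]
ft_force: [-0.3, -0.7, 6.7]
grip_width: 0.739
grasp_force: 26.2
```

```bash
python3 -m inch '[{"slide":[0,0,0],"yaw":0},{"slide":[0,0,0],"yaw":0},{"slide":[0,0,0.035],"yaw":0},{"slide":[0,0,0.05],"yaw":0.1},{"slide":[0,0,0.05],"yaw":1.571},{"slide":[0,0,0.05],"yaw":1.571},{"slide":[0,0,0.05],"yaw":1.571},{"slide":[0,0,0.05],"yaw":1.571},{"slide":[0,0,0.05],"yaw":1.571},{"slide":[0,0,0.05],"yaw":1.571},{"slide":[0,0,0.05],"yaw":1.571},{"slide":[0,0,0.05],"yaw":1.571},{"slide":[0,0,0.05],"yaw":1.571},{"slide":[0,0,0.05],"yaw":1.571},{"slide":[0,0,0.05],"yaw":1.571},{"slide":[0,0,0.05],"yaw":1.571},{"slide":[0,0,0.02],"yaw":1.571},{"slide":[0,0,0.0025],"yaw":1.571},{"slide":[0,0,0.0025],"yaw":1.571},{"slide":[0,0,0.0025],"yaw":1.571}]' 0 25; python3 -m inch '[{"slide":[0,0,0],"yaw":0},{"slide":[0,0,0],"yaw":0},{"slide":[0,0,0],"yaw":0},{"slide":[0,0,0],"yaw":0},{"slide":[0,0,0],"yaw":0},{"slide":[0,0,0],"yaw":0},{"slide":[0,0,0],"yaw":0},{"slide":[0,0,0],"yaw":0}]' 255 60
```

```text
clock: 35.22
position: [0.411, 0.3132, 0.0258]
ee_rot: [0.493, 0.87, -0.0, -0.0]
ft_force: [-0.6, 0.6, 0.5]
grip_width: 1.001
grasp_force: 0.0
clock: 35.88
position: [0.4121, 0.3138, 0.0271]
ee_rot: [0.493, 0.87, 0.001, 0.001]
ft_force: [-1.7, -1.2, 9.4]
grip_width: 0.544
grasp_force: 61.5
```

```bash
python3 -m inch '[{"slide":[0,0,0.03],"yaw":0},{"slide":[0,0,0.06],"yaw":0},{"slide":[0,0,0.095],"yaw":0},{"slide":[0.149,-0.1488,0.095],"yaw":-0.528},{"slide":[0.149,-0.1488,0.095],"yaw":-0.528},{"slide":[0.149,-0.1488,0.095],"yaw":-0.528},{"slide":[0.149,-0.1488,0.095],"yaw":-0.528},{"slide":[0.149,-0.1488,0.095],"yaw":-0.528},{"slide":[0.149,-0.1488,0.095],"yaw":-0.528},{"slide":[0.149,-0.1488,0.095],"yaw":-0.528},{"slide":[0.149,-0.1488,0.095],"yaw":-0.528},{"slide":[0.149,-0.1488,0.06],"yaw":-0.528},{"slide":[0.149,-0.1488,0.04],"yaw":-0.528},{"slide":[0.149,-0.1488,0.03],"yaw":-0.528},{"slide":[0.149,-0.1488,0.03],"yaw":-0.528}]' 255 60; python3 -m inch '[{"slide":[0,0,-0.006],"yaw":0},{"slide":[0,0,-0.012],"yaw":0},{"slide":[0,0,-0.017],"yaw":0},{"slide":[0,0,-0.020],"yaw":0},{"slide":[0,0,-0.020],"yaw":0},{"slide":[0,0,-0.020],"yaw":0}]'
```

```text
clock: 37.13
position: [0.5583, 0.1653, 0.0539]
ee_rot: [0.702, 0.712, -0.001, -0.001]
ft_force: [0.2, -0.4, -1.8]
grip_width: 0.541
grasp_force: 63.4
clock: 37.63
position: [0.5607, 0.1647, 0.0371]
ee_rot: [0.703, 0.711, 0.0, 0.001]
ft_force: [-5.4, -2.2, 10.4]
grip_width: 0.54
grasp_force: 64.9
```

```bash
python3 -m inch '[{"slide":[0.002,0,0.001],"yaw":0},{"slide":[0.004,0,0.001],"yaw":0},{"slide":[0.006,0,0.001],"yaw":0},{"slide":[0.006,0,0.001],"yaw":0},{"slide":[0.006,0,0.001],"yaw":0}]'; python3 -m inch '[{"slide":[0.002,0,0.0],"yaw":0},{"slide":[0.002,0,0.0],"yaw":0},{"slide":[0.002,0,0.0],"yaw":0}]';  python3 -m inch '[{"slide":[-0.005,0,0.0],"yaw":0},{"slide":[-0.005,0,0.0],"yaw":0},{"slide":[-0.005,0,0.0],"yaw":0}]'; python3 -m inch '[{"slide":[0,0,0.0005],"yaw":0},{"slide":[0,0,0.0005],"yaw":0},{"slide":[0,0,0.0005],"yaw":0},{"slide":[0,0,0.03],"yaw":0},{"slide":[0,0,0.07],"yaw":0},{"slide":[0,0,0.11],"yaw":0},{"slide":[0,0,0.11],"yaw":0}]' 60 25
```

```text
clock: 38.05
position: [0.5638, 0.1647, 0.0372]
ee_rot: [0.702, 0.712, -0.002, -0.001]
ft_force: [-17.9, -3.7, 17.9]
grip_width: 0.543
grasp_force: 65.6
clock: 38.3
position: [0.564, 0.1647, 0.0372]
ee_rot: [0.702, 0.712, -0.004, -0.002]
ft_force: [-28.2, -6.4, 27.4]
grip_width: 0.548
grasp_force: 66.7
clock: 38.55
position: [0.5635, 0.1648, 0.0372]
ee_rot: [0.703, 0.711, 0.0, 0.0]
ft_force: [-3.5, 0.4, 4.6]
grip_width: 0.541
grasp_force: 64.2
clock: 39.13
position: [0.5667, 0.1664, 0.1544]
ee_rot: [0.703, 0.711, 0.005, 0.003]
ft_force: [0.8, 0.5, 0.1]
grip_width: 0.763
grasp_force: 0.0
```

```bash
python3 -m inch '[{"slide":[-0.0648,-0.2418,-0.0],"yaw":0},{"slide":[-0.0648,-0.2418,-0.0],"yaw":0},{"slide":[-0.0648,-0.2418,-0.0],"yaw":0},{"slide":[-0.0648,-0.2418,-0.0],"yaw":0},{"slide":[-0.0648,-0.2418,-0.0],"yaw":0},{"slide":[-0.0648,-0.2418,-0.0],"yaw":0},{"slide":[-0.0648,-0.2418,-0.0],"yaw":0},{"slide":[-0.0648,-0.2418,-0.0],"yaw":0},{"slide":[-0.0648,-0.2418,-0.035],"yaw":0},{"slide":[-0.0648,-0.2418,-0.06],"yaw":0},{"slide":[-0.0648,-0.2418,-0.0815],"yaw":0},{"slide":[-0.0648,-0.2418,-0.0815],"yaw":0},{"slide":[-0.0648,-0.2418,-0.0815],"yaw":0}]' 135 25
python3 - <<'E'
from h import *
ct=camera("top");f=ct["frame"];g=f.mean(2);x0,y0,a=.5446,.0535,.0122
J=lambda x,y,z:(x0+x*np.cos(a)-y*np.sin(a),y0+x*np.sin(a)+y*np.cos(a),z)
for i,y in enumerate((.111,.037,-.037,-.111)):
    v=[g[tuple(np.round(proj(ct,[J(.0195+dx,y+dy,.04)])[0][::-1]).astype(int))] for dx in(-.015,0,.015) for dy in(-.024,0,.024)];print(i+1,np.round(v))
E
```

```text
clock: 40.22
position: [0.4985, -0.0757, 0.065]
ee_rot: [0.702, 0.712, 0.0, -0.001]
ft_force: [0.7, 0.5, 0.3]
grip_width: 0.469
grasp_force: 0.0
1 [159. 203. 188. 202. 206. 205. 185. 201. 196.]
2 [189. 202. 193. 199. 202. 203. 181. 201. 197.]
3 [190. 203. 180. 199. 203. 202. 167. 202. 191.]
4 [140. 134. 152. 137. 138. 180. 148. 136. 157.]
```

```bash
python3 -m inch '[{"slide":[0,0,0],"yaw":0},{"slide":[0,0,0],"yaw":0},{"slide":[0,0,0],"yaw":0},{"slide":[0,0,0],"yaw":0},{"slide":[0,0,0],"yaw":0},{"slide":[0,0,0],"yaw":0},{"slide":[0,0,0],"yaw":0}]' 255 40; python3 -m inch '[{"slide":[-0.007,0.0003,0],"yaw":-0.1},{"slide":[-0.0139,0.0012,0],"yaw":-0.2},{"slide":[-0.0207,0.0029,0],"yaw":-0.3},{"slide":[-0.0273,0.0052,0],"yaw":-0.4},{"slide":[-0.0337,0.0082,0],"yaw":-0.5},{"slide":[-0.0397,0.0118,0],"yaw":-0.6},{"slide":[-0.0453,0.0159,0],"yaw":-0.7},{"slide":[-0.0453,0.0159,0],"yaw":-0.7},{"slide":[-0.0453,0.0159,0],"yaw":-0.7}]'; python3 - <<'E'
from h import *
o=get_obs();d=np.array(o["position"][:2])-[.4983,-.0071];print(o["position"],np.hypot(*d),np.arctan2(-d[0],-d[1])+.0122)
E
```

```text
clock: 40.85
position: [0.4994, -0.0771, 0.0669]
ee_rot: [0.703, 0.711, 0.0, 0.001]
ft_force: [-2.3, 1.0, 7.7]
grip_width: 0.211
grasp_force: 38.8
clock: 41.6
position: [0.4541, -0.0613, 0.0668]
ee_rot: [0.904, 0.427, 0.001, 0.001]
ft_force: [-2.4, 0.5, 7.8]
grip_width: 0.213
grasp_force: 39.7
[ 0.45407041 -0.06128303  0.06683496] 0.06994324556900319 0.6968011073055603
```

```bash
python3 -m inch '[{"slide":[-0.0052,0.0047,0],"yaw":-0.1},{"slide":[-0.0099,0.0099,0],"yaw":-0.2},{"slide":[-0.0141,0.0156,0],"yaw":-0.3},{"slide":[-0.0175,0.0216,0],"yaw":-0.4},{"slide":[-0.0202,0.0273,0],"yaw":-0.49},{"slide":[-0.0202,0.0273,0],"yaw":-0.49},{"slide":[-0.0202,0.0273,0],"yaw":-0.49}]'; python3 - <<'E'
from h import *
o=get_obs();d=np.array(o["position"][:2])-[.4983,-.0071];print(o["position"],np.hypot(*d),np.arctan2(-d[0],-d[1])+.0122,o["ft_force"],o["torque"])
np.save("pics/s_cl.npy",camera("scene")["frame"])
E
```

```text
clock: 42.18
position: [0.4337, -0.0339, 0.0668]
ee_rot: [0.981, 0.195, 0.001, 0.001]
ft_force: [-4.8, -0.3, 10.8]
grip_width: 0.214
grasp_force: 39.9
[ 0.43372001 -0.03392307  0.06677574] 0.06992890511132865 1.189330653696412 [-4.76426998 -0.25369481 10.7595014 ] [0.11799474 0.939344   0.05270774]
```

```bash
python3 -m inch '[{"slide":[0,0,0],"yaw":0},{"slide":[0,0,0],"yaw":0},{"slide":[0,0,0],"yaw":0},{"slide":[0,0,0.03],"yaw":0},{"slide":[0,0,0.07],"yaw":0},{"slide":[0,0,0.11],"yaw":0},{"slide":[0,0,0.14],"yaw":0},{"slide":[0,0,0.2],"yaw":0.1},{"slide":[0,0,0.2],"yaw":0.2}]' 135 25; python3 - <<'E'
from h import *
cs=camera("scene");f=np.load("pics/s2.npy").astype(np.float32).mean(2);N=cs["frame"].astype(np.float32).mean(2);x0,y0,a=.5446,.0535,.0122
J=lambda x,y,z:np.c_[x0+x*np.cos(a)-y*np.sin(a),y0+x*np.sin(a)+y*np.cos(a),np.full(len(x),z)]
def edge(f,y,z,lo,hi):
    xs=np.arange(lo,hi,.0005);p=proj(cs,J(xs,y,z)).astype(np.float32)
    v=cv2.remap(f,p[:,:1],p[:,1:],cv2.INTER_CUBIC).ravel();g=np.gradient(cv2.GaussianBlur(v[:,None],(1,5),0).ravel())
    return xs[g.argmin()]*1e3,xs[g.argmax()]*1e3
for y in(.111,.06,.037,.02,-.02,-.037,-.06):print(y,"clamp far edge",edge(f,y,.024,-.025,.005)[0].round(1),"stop foot",edge(f,y,.010,.03,.06)[1].round(1))
for y in(.074,0.,-.074):print("after: clamp edge over the box gaps",y,edge(N,y,.024,-.02,.015)[0].round(1))
# knob
o=get_obs();print(o["position"])
E
```

```text
clock: 42.98
position: [0.4343, -0.0339, 0.2701]
ee_rot: [0.956, 0.294, 0.002, 0.002]
ft_force: [0.2, -0.7, 0.0]
grip_width: 0.469
grasp_force: 0.0
0.111 clamp far edge -9.5 stop foot 54.0
0.06 clamp far edge -9.5 stop foot 53.5
0.037 clamp far edge -9.5 stop foot 53.5
0.02 clamp far edge -10.0 stop foot 54.0
-0.02 clamp far edge -9.5 stop foot 54.0
-0.037 clamp far edge -8.5 stop foot 53.0
-0.06 clamp far edge -10.0 stop foot 53.5
after: clamp edge over the box gaps 0.074 10.0
after: clamp edge over the box gaps 0.0 -3.5
after: clamp edge over the box gaps -0.074 -4.5
[ 0.43530272 -0.03402104  0.27181279]
```

```bash
python3 -m inch '[{"slide":[0.234,0.1815,0.02],"yaw":0.99},{"slide":[0.234,0.1815,0.02],"yaw":0.99},{"slide":[0.234,0.1815,0.02],"yaw":0.99},{"slide":[0.234,0.1815,0.02],"yaw":0.99},{"slide":[0.234,0.1815,0.02],"yaw":0.99},{"slide":[0.234,0.1815,0.02],"yaw":0.99},{"slide":[0.234,0.1815,0.02],"yaw":0.99},{"slide":[0.234,0.1815,0.02],"yaw":0.99},{"slide":[0.234,0.1815,0.02],"yaw":0.99},{"slide":[0.234,0.1815,0.02],"yaw":0.99},{"slide":[0.234,0.1815,-0.01],"yaw":0.99},{"slide":[0.234,0.1815,-0.035],"yaw":0.99},{"slide":[0.234,0.1815,-0.055],"yaw":0.99},{"slide":[0.234,0.1815,-0.068],"yaw":0.99},{"slide":[0.234,0.1815,-0.068],"yaw":0.99},{"slide":[0.234,0.1815,-0.068],"yaw":0.99}]' 135 25; python3 -m inch '[{"slide":[0,0,0],"yaw":0},{"slide":[0,0,0],"yaw":0},{"slide":[0,0,0],"yaw":0},{"slide":[0,0,0],"yaw":0},{"slide":[0,0,0],"yaw":0},{"slide":[0,0,0],"yaw":0},{"slide":[0,0,0],"yaw":0}]' 255 40
```

```text
clock: 44.37
position: [0.6669, 0.1463, 0.1981]
ee_rot: [0.704, 0.71, -0.0, 0.0]
ft_force: [0.2, -0.9, 1.0]
grip_width: 0.469
grasp_force: 0.0
clock: 44.95
position: [0.6676, 0.1476, 0.1989]
ee_rot: [0.703, 0.711, 0.001, 0.001]
ft_force: [-1.5, -1.0, 6.5]
grip_width: 0.1
grasp_force: 39.2
```

```bash
python3 -m inch '[{"slide":[-0.0074,0,0.0014],"yaw":0},{"slide":[-0.0148,0,0.0027],"yaw":0},{"slide":[-0.0222,0,0.0034],"yaw":0},{"slide":[-0.0297,0,0.0038],"yaw":0},{"slide":[-0.0447,0,0.0035],"yaw":0},{"slide":[-0.0596,-0.001,0.0017],"yaw":0},{"slide":[-0.0742,-0.001,-0.0016],"yaw":0},{"slide":[-0.0885,-0.001,-0.0063],"yaw":0},{"slide":[-0.1021,-0.001,-0.0124],"yaw":0},{"slide":[-0.1151,-0.001,-0.0199],"yaw":0},{"slide":[-0.1273,-0.001,-0.0286],"yaw":0},{"slide":[-0.1386,-0.002,-0.0385],"yaw":0},{"slide":[-0.1488,-0.002,-0.0495],"yaw":0},{"slide":[-0.1579,-0.002,-0.0614],"yaw":0},{"slide":[-0.1579,-0.002,-0.0614],"yaw":0}]' 255 40; python3 -m inch '[{"slide":[-0.0041,0,-0.0063],"yaw":0},{"slide":[-0.0078,0,-0.0128],"yaw":0},{"slide":[-0.0113,0,-0.0195],"yaw":0},{"slide":[-0.0144,0,-0.0263],"yaw":0},{"slide":[-0.0171,0,-0.0333],"yaw":0},{"slide":[-0.0195,0,-0.0404],"yaw":0},{"slide":[-0.0215,0,-0.0476],"yaw":0},{"slide":[-0.0232,0,-0.0549],"yaw":0},{"slide":[-0.0245,0,-0.0623],"yaw":0},{"slide":[-0.0255,0,-0.0697],"yaw":0},{"slide":[-0.0255,0,-0.0697],"yaw":0}]'
```

```text
clock: 46.2
position: [0.5083, 0.1457, 0.1349]
ee_rot: [0.703, 0.712, 0.0, 0.0]
ft_force: [2.5, 2.9, -5.3]
grip_width: 0.09
grasp_force: 40.2
clock: 47.12
position: [0.484, 0.1454, 0.0648]
ee_rot: [0.703, 0.711, 0.001, -0.0]
ft_force: [8.7, 1.2, -4.9]
grip_width: 0.093
grasp_force: 41.1
```

```bash
python3 -m inch '[{"slide":[0,0,-0.005],"yaw":0},{"slide":[-0.001,0,-0.010],"yaw":0},{"slide":[-0.001,0,-0.014],"yaw":0},{"slide":[-0.001,0,-0.016],"yaw":0},{"slide":[-0.001,0,-0.016],"yaw":0},{"slide":[-0.001,0,-0.016],"yaw":0}]'; python3 -m inch '[{"slide":[0,0,0],"yaw":0},{"slide":[0,0,0],"yaw":0},{"slide":[0,0,0],"yaw":0},{"slide":[0,0,0],"yaw":0},{"slide":[0,0,0.03],"yaw":0},{"slide":[0,0,0.07],"yaw":0},{"slide":[0,0,0.11],"yaw":0},{"slide":[0,0,0.14],"yaw":0},{"slide":[-0.05,0,0.17],"yaw":0},{"slide":[-0.05,0,0.17],"yaw":0},{"slide":[-0.05,0,0.17],"yaw":0}]' 165 40
```

```text
clock: 47.62
position: [0.4835, 0.1455, 0.0512]
ee_rot: [0.703, 0.711, 0.0, 0.001]
ft_force: [-0.5, -2.6, 22.0]
grip_width: 0.095
grasp_force: 43.8
clock: 48.53
position: [0.431, 0.1463, 0.2216]
ee_rot: [0.702, 0.712, -0.0, 0.001]
ft_force: [0.0, -1.2, 0.0]
grip_width: 0.354
grasp_force: 0.0
```

```bash
python3 -m inch '[{"slide":[-0.05,-0.4,0.05],"yaw":0},{"slide":[-0.05,-0.4,0.05],"yaw":0},{"slide":[-0.05,-0.4,0.05],"yaw":0},{"slide":[-0.05,-0.4,0.05],"yaw":0},{"slide":[-0.05,-0.4,0.05],"yaw":0},{"slide":[-0.05,-0.4,0.05],"yaw":0},{"slide":[-0.05,-0.4,0.05],"yaw":0},{"slide":[-0.05,-0.4,0.05],"yaw":0},{"slide":[-0.05,-0.4,0.05],"yaw":0},{"slide":[-0.05,-0.4,0.05],"yaw":0},{"slide":[-0.05,-0.4,0.05],"yaw":0},{"slide":[-0.05,-0.4,0.05],"yaw":0},{"slide":[-0.05,-0.4,0.05],"yaw":0}]'
python3 - <<'E'
from h import *
def bush(f):
    h=cv2.cvtColor(f,cv2.COLOR_RGB2HSV);m=cv2.inRange(h,(12,140,110),(24,255,255));m[:,:235]=0;m[:, 345:]=0;m[:165]=0;m[240:]=0
    n,l,s,c=cv2.connectedComponentsWithStats(m);return [c[i].round(1).tolist() for i in range(1,n) if s[i,4]>5]
cs=camera("scene");print(bush(np.load("pics/scene0.npy")));print(bush(cs["frame"]))
# knob black blob
g=cs["frame"].max(2);P=proj(cs,[(.4336,-.0339,.055)])[0];print("knob px exp",P.round(1));u,v=P.round().astype(int)
ys,xs=np.nonzero(g[v-12:v+13,u-12:u+13]<40);print(len(xs),xs.mean()+u-12,ys.mean()+v-12)
E
```

```text
clock: 49.62
position: [0.3827, -0.2541, 0.2692]
ee_rot: [0.703, 0.711, 0.0, -0.001]
ft_force: [0.1, 0.8, -0.1]
grip_width: 0.352
grasp_force: 0.0
[[316.1, 180.1], [301.1, 193.6], [283.9, 208.9], [265.5, 225.2]]
[[316.1, 180.1], [300.9, 193.8], [320.3, 205.3], [283.8, 209.0], [265.3, 225.3]]
knob px exp [350.5 203.5]
84 349.5 203.70238095238096
```

The bushings are back at their starting pixels to within 0.2 px, so the plate is fully shut. The knob is where it was left, at about 1.19 rad. I'm handing in.

```bash
python3 -c "
from workcell import *
print(hand_in())"
```

```text
the job is handed in; nothing more can be done
None
```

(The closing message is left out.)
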